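# Hold the armrest light guide in the beam of the receiver test jig

### The job

Check the armrest light guide on the beam jig: first swing the keeper bar down over the receiver in its nest and press its tab until it snaps home in the catch. Then pick the clear light guide up from the mat by its two frosted faces only, leaving the polished faces untouched, and hold it upright in the middle of the gap, polished faces square to the beam, so that the beam from the lamp to the receiver's window goes through the middle of it. Finish still holding it there, steady and clear of the jig, and leave the other things on the bench where they are.

Things in the scene. Friction and masses are not known exactly. Their poses are not given: they have to be found in the camera images.
- beam_mid (a point): The middle of the light path of the beam jig, a fixed aluminium base plate 130 x 260 x 12 mm: half-way between the lamp's lens and the receiver's window (gap 120 mm), 65 mm above the bench and 53 mm above the base plate. y runs along the beam, towards the lamp (a black 30 mm tube held in a dark steel block whose top is 86 mm above the bench); z is up; x runs level across the beam. The receiver's nest is at the -y end. The jig is turned about the vertical only.
- keeper_hinge (a point): The hinge axis of the keeper bar, between two aluminium cheeks of the jig, 88 mm above the bench, beside the nest. Its axes are the jig's (as beam_mid); the hinge turns about y. It lies at (50, -82.5, 23) mm in the axes of beam_mid.
- keeper (a joint): Keeper bar angle, rad. 0: shut, level across the receiver's top, its tab towards -x of the jig. It grows as the tab rises, to 1.6, and stays where it is left (under 1 N at the tab moves it). At about 0.12 a stud on the bar meets a spring ball in the catch fork and stops there; 7 to 9 N on the tab pushes it past, and below about 0.04 the ball draws it to 0, a firm stop.
- keeper_tab (a point): Middle of the upper (outer) face of the keeper bar's thumb tab, 123 mm from the hinge axis. The bar is flat steel 16 mm wide and 5 mm thick; the tab is its end, 36 mm long and 24 mm wide. Axes turn with the bar: x points back to the hinge, y along the hinge, z out of the upper face (straight up when shut, when this point is 90.5 mm above the bench). The catch fork, straddling the bar, ends 24 mm short of this point and its top is 101 mm above the bench.
- receiver: The infrared receiver pod under test, loose in the nest: a white box 56 (x) x 45 (y) x 64 mm high, a dark window in its +y face towards the lamp, 45 mm above its foot. Origin at the middle of its underside, 20 mm above the bench; its top is 84 mm above the bench. It belongs where it is, in the nest.
- nest_seat (a point): Middle of the floor of the receiver's nest, 20 mm above the bench; axes of the jig. The receiver's origin sits here.
- guide_mid (a point): Centre of the light guide, a clear acrylic block 32 (x) x 20 (y) x 52 mm high (z up), about 40 g, standing upright on the mat. Its two frosted faces, whitish, look to +x and -x: 32 mm apart, each 20 mm wide. Its two broad clear polished faces look to +y and -y, 20 mm apart. It is the same either way round.
- guide: The light guide as a whole; origin at the middle of its underside, axes as guide_mid.
- guide_clear: The clear middle of the light guide with the two polished faces (the guide without the 3 mm frosted layer at each end); origin and axes as guide. Fingers must not touch it.
- jig: The beam jig; origin at the middle of the base plate's underside, axes as beam_mid.
- mat: Black rubber mat 230 (x) x 170 (y) x 3 mm, fixed on the bench; origin at the middle of its underside. The guide, the roller and the pivot pin stand on it at three places at least 115 mm apart, in any order.
- roller: Bystander: off-white carriage roller, 40 mm across and 24 mm high, lying flat on the mat; origin under its middle.
- pivot_pin: Bystander: steel pivot pin 50 mm high, shank 16 mm, standing on its 26 mm head on the mat; origin under its middle.
- armrest: Bystander: padded stairlift armrest 300 mm long, 65 mm wide and 58 mm high, lying on the bench to the left of the mat; origin under its middle, x along it.

How it is judged (in metres and radians):
On the way, in this order (a step that is already met when the one before it is completed fails the run):
1. the keeper bar is shut, snapped home in its catch, with the light guide still on the mat (value of joint keeper below 0.04 rad and height (world z) of guide_mid below 0.045 m), for 0.3 s.
2. the light guide is lifted off the mat in the fingers (height (world z) of guide_mid above 0.045 m and contact force between the fingers and guide above 1 N), for 0.2 s.
At the end, for the whole second after the job is handed in: Keeper shut (under 0.04 rad), receiver within 6 mm of its seat; guide held still in the fingers, touching nothing else, its centre within 7 mm sideways and 12 mm in height of the beam and 20 mm of the gap's middle, upright and square to the beam within 0.15 rad (value of joint keeper below 0.04 rad and distance between receiver and nest_seat below 0.006 m and angle between receiver's own z axis and vertical below 0.1 rad and x of guide_mid in the frame of beam_mid between -0.007 and 0.007 m and y of guide_mid in the frame of beam_mid between -0.02 and 0.02 m and z of guide_mid in the frame of beam_mid between -0.012 and 0.012 m and angle between guide_mid's own z axis and vertical below 0.15 rad and angle between the y axis of guide_mid and the y axis of beam_mid, either way round below 0.15 rad and contact force between the fingers and guide above 1 N and linear speed of guide below 0.01 m/s and angular speed of guide below 0.1 rad/s and contact force between guide and jig below 0.05 N and contact force between guide and mat below 0.05 N and contact force between guide and receiver below 0.05 N and contact force between guide and roller below 0.05 N and contact force between guide and pivot_pin below 0.05 N and contact force between guide and armrest below 0.05 N); the arm keeps its last pose, push and grip.
It fails at once if the fingers or the arm touch the clear, polished part of the light guide (contact force between any of the fingers, the arm and guide_clear above 0.5 N).
It fails at once if the receiver is pushed out of its seat (distance between receiver and nest_seat above 0.012 m).
It fails at once if a bystander is disturbed (moved more than 20 mm) (distance of any of roller, pivot_pin, armrest from where it was at the start of the episode above 0.02 m).
It also fails if it takes over 58 s, if anything falls off the work surface, if the arm or the gripper's body presses on something with over 40 N, if the wrist force passes 120 N, or if a joint passes its speed limit or range.

### The arm

A 7-joint arm with a two-finger parallel gripper is mounted at the origin on the work surface. World frame = base frame: x ahead of the robot, y to its left, z up, the work surface at z = 0. Lengths are in mm, angles in rad, forces in N, time in s.
With the tool pointing down it reaches from about 400 to 875 mm from the base axis. Payload 4.4 kg.
Tool frame: the origin (TCP) lies on the centre line of the jaws, within the pads' length; the fingertips stand 25 mm ahead of it and the grasp point (between the pads) lies 6 mm ahead of it (ctrl.finger_overhang is the distance from the TCP to the fingertips, in mm); z points along the fingers, y is the line along which they close (so a half turn about z gives the same grasp; the last joint's range is limited). The gripper opens to 85 mm and grips with 20 to 120 N. Pads are 22 mm wide; open, the fingers measure 114 mm over their backs; the gripper's body (76 mm by 85 mm) begins 54 mm behind the grasp point. The pads swing forward as they close: fully open they stand 13 mm farther back than shut.
Start: joints at [1.122, 0.628, 0.038, 1.517, -0.027, 0.996, -0.02], TCP at [242.815, -602.958, 256.313] pointing down, gripper open.
Joint ranges: [-3.06, 3.06], [-0.37, 2.12], [-1.25, 1.32], [0.18, 2.47], [-1.1, 4.24], [0.23, 1.98], [-2.94, 2.94]. Speed limits (rad/s): [2.57, 2.57, 3.14, 3.14, 3.14, 3.14, 3.14].

### API

Orientations are given as [roll, pitch, yaw] about the fixed x, y, z axes, in that order (R = Rz(yaw) Ry(pitch) Rx(roll)).
In Python, from cell import ctrl gives the robot as it stands. The module is installed in compiled form; this text tells all that it offers.
- The arm moves only by the tool play_rows, never from a script. Its argument "targets" is a list of rows, each a list of 5 numbers: the closure, from 0 (fully open) to 1 (shut), then the shift along the tool's x, y, z in cm, then the turn about the tool's z in degrees. In form: [[gripper, dx, dy, dz, spin], ...]. A call has 1 to 10 rows; each row is the pose to reach, as a shift and turn from the pose commanded when the call began, along the tool's axes at that moment; what a row does not reach only later rows make up. A row lasts 1/10 s, in which the tool goes at most 50 mm and 8.59 degrees, less where a joint would pass 70% of its speed; a pose out of reach is approached as far as the arm can. A call with a gripper value outside its range is refused whole. The fingers move at their own pace and stop on an object; the grip force is fixed at half the most. Time passes only in rows, so rows that repeat a pose let the fingers close. It gives the time, the measured TCP pose, the force, the opening and the grip force at its end, in the units of the state.
- ctrl.read_state(): the state, without advancing time (a new reading comes with each control period).
- ctrl.get_image(name): name is "scene" or "side" or "wrist"; returns (picture, depth): 480x640x3 uint8, red, green, blue; 480x640 float32, mm along the optical axis (not along the pixel's ray), 0 where there is no reading.
- ctrl.calibration(name): a dict with "vfov" (degrees; the focal length in pixels is half the picture's height over the tangent of half this angle, whatever the lens; pixels are square), "cx", "cy" (the principal point, pixels), "extrinsics" (4x4, takes a point from camera to world coordinates); the wrist camera has in their place "mount" (4x4, takes a point from camera to tool coordinates, whose origin is the TCP and whose axes are the flange's). Camera axes: x right, y down, z forward; pixel columns grow to the right and rows downward; lengths in mm; the calibration is good to about 2 mm. The wrist camera is an equidistant fisheye: a pixel r from the principal point sees the ray r / f radians off the axis. A picture is of the moment at which its call begins: read the wrist's pose just before it. calibration takes no time and is no camera call.
- ctrl.finish_job(): hands the job in; it is judged then, once.
Trained networks look in the newest picture that a camera, given by its name, has taken for a name from the list of things; names that differ only in an ending like _2 or _b are one class to them, and where a whole thing is asked for, a point or a joint stands for the part that bears it (a point fixed in the world has none). Each returns a list of dicts, best first, with "confidence" (0 to 1); they miss things now and then, are a little off and sometimes report something else, mostly with a low value. They report only what shows in the picture. A call takes as long as a camera call.
- ctrl.search_frame(camera, name): "bbox" ([left, top, right, bottom] in pixels, round what is visible of it).
- ctrl.trace(camera, name): "pixels" (480x640 bool, what is visible of it) and "bbox" ([left, top, right, bottom] in pixels, round what is visible of it).
The state is a dict: "clock": time; "qpos": joint angles; "qd": joint speeds; "tau": joint torques, N m; "eef_pos": TCP position; "tool_rot": TCP orientation; "force": force on the tool from outside, world axes, zero at the start; "torque": the same for the moment, N m; "width": finger opening in mm; "gripper_force": force on a finger pad.
Only numpy, scipy, OpenCV 4.12 (cv2) and the standard library are available. Lean on these libraries where they do the work, as an engineer would, in place of code of your own. Each camera call takes 0.05 s, during which the arm holds its last target. There are 200 camera calls.

## Working session

There is one attempt and no reset: what is moved stays moved. The work goes in short steps, Python scripts to look and compute and a tool call to move; the robot and the scene stay as the last step left them, time stands still between calls to the robot, and variables do not carry over. Pictures are saved under pics/ and viewed, at most 10 in all, crops included, and the job is handed in when it is done.

Besides the shell and the picture viewer there is one more tool, called after "Request:" by a JSON object that holds its "api" and its "payload". play_rows: Moves the arm, as the interface text tells. Its arguments: {"type":"object","properties":{"targets":{"type":"array"}},"required":["targets"]}

```bash
mkdir -p pics
cat > h.py <<'E'
import numpy as np, cv2
from cell import ctrl
from scipy.spatial.transform import Rotation as R
def cal(n):
    c=ctrl.calibration(n); f=240/np.tan(np.radians(c['vfov'])/2); return c,f
def cloud(n,d,E=None):
    c,f=cal(n); v,u=np.mgrid[0:480,0:640].astype(float)
    x=(u-c['cx'])/f; y=(v-c['cy'])/f
    if n=='wrist':
        r=np.hypot(x,y)+1e-9; k=np.tan(r)/r; x*=k; y*=k
    P=np.stack([x*d,y*d,d,np.ones_like(d)],-1)
    T=c['extrinsics'] if n!='wrist' else E@np.array(c['mount'])
    Q=(P@np.array(T).T)[...,:3]; Q[d<=0]=np.nan; return Q
def tool():
    s=ctrl.read_state(); T=np.eye(4); T[:3,3]=s['eef_pos']; T[:3,:3]=R.from_euler('xyz',s['tool_rot']).as_matrix(); return T
E
cat > a.py <<'E'
from h import *
print(ctrl.read_state())
ims=[]
for n in ['scene','side']:
    im,d=ctrl.get_image(n); ims.append(im); Q=cloud(n,d); np.save(n+'.npy',Q)
    cv2.imwrite(f'pics/{n}.png',im[:,:,::-1])
    c,f=cal(n); print(n,f,np.round(c['extrinsics'],2).tolist())
    for t in ['guide','roller','pivot_pin','receiver','keeper','keeper_tab','jig','mat','armrest','guide_clear']:
        for o in ctrl.trace(n,t)[:1]:
            m=o['pixels']; q=Q[m]; print(t,round(o['confidence'],2),np.round(o['bbox']).tolist(),np.round(np.nanmedian(q,0)),np.round(np.nanpercentile(q,[3,97],axis=0)).tolist())
E
python3 a.py
```

```text
{'clock': 0.0, 'qpos': array([ 1.12218122,  0.6293488 ,  0.03839809,  1.51833849, -0.02700054,
        0.99629391, -0.01999974]), 'qd': array([-2.58080675e-03, -1.67286235e-03, -2.17087916e-04, -1.92586579e-04,
       -8.31698727e-04,  2.32068052e-04,  9.59207202e-05]), 'tau': array([-1.02603785e-04, -5.63404620e+01,  1.22640755e+00, -1.93442631e+01,
        1.11259488e-02,  1.07491988e-02, -1.15334285e-05]), 'eef_pos': array([ 242.63844721, -602.40934482,  255.39594147]), 'tool_rot': array([-3.13972055e+00, -2.00343706e-06,  3.82851225e-01]), 'force': array([ 0.45834698, -0.04499707,  0.46751447]), 'torque': array([-0.02633479, -0.03271765, -0.04127043]), 'gripper_force': 0.0, 'width': 85.5253480557906}
scene 590.5122307056762 [[-0.77, 0.49, -0.41, 1113.42], [0.64, 0.58, -0.5, 810.18], [-0.0, -0.64, -0.76, 1129.06], [0.0, 0.0, 0.0, 1.0]]
guide 0.81 [294.0, 263.0, 308.0, 289.0] [639. 180.  45.] [[599.0, 149.0, 3.0], [650.0, 191.0, 59.0]]
roller 0.76 [345.0, 273.0, 361.0, 291.0] [552. 258.  26.] [[532.0, 237.0, 6.0], [567.0, 273.0, 31.0]]
receiver 0.89 [238.0, 145.0, 264.0, 171.0] [ 5
[... 1179 characters left out ...]
3.0] [ 504. -177.   66.] [[480.0, -210.0, 30.0], [532.0, -172.0, 85.0]]
keeper 0.53 [382.0, 141.0, 420.0, 167.0] [ 484. -187.  165.] [[460.0, -205.0, 91.0], [554.0, -181.0, 190.0]]
keeper_tab 0.46 [384.0, 138.0, 422.0, 168.0] [ 504. -191.  143.] [[460.0, -203.0, 94.0], [552.0, -181.0, 190.0]]
jig 0.82 [328.0, 136.0, 426.0, 253.0] [499. -90.  13.] [[447.0, -219.0, 0.0], [577.0, 15.0, 97.0]]
mat 0.72 [217.0, 244.0, 353.0, 324.0] [540. 221.   3.] [[443.0, 130.0, 0.0], [659.0, 299.0, 5.0]]
armrest 0.62 [82.0, 328.0, 260.0, 439.0] [522. 532.  56.] [[401.0, 489.0, 11.0], [673.0, 568.0, 59.0]]
guide_clear 0.53 [263.0, 236.0, 275.0, 261.0] [629. 182.  37.] [[621.0, 169.0, 6.0], [641.0, 191.0, 56.0]]
```

```bash
cat > b.py <<'E'
from h import *
a=cv2.imread('pics/scene.png')[90:330,200:420]; b=cv2.imread('pics/side.png')[120:320,200:440]
a=cv2.resize(a,(400,436),interpolation=cv2.INTER_CUBIC); b=cv2.resize(b,(400,333),interpolation=cv2.INTER_CUBIC)
o=np.zeros((436,800,3),np.uint8); o[:,:400]=a; o[:333,400:]=b; cv2.imwrite('pics/v1.png',o)
for n in ['scene','side']:
    Q=np.load(n+'.npy').reshape(-1,3)
    m=(abs(Q[:,0]-510)<110)&(Q[:,1]<50)&(Q[:,1]>-260)
    for lo,hi in [(7,17),(80,90)]:
        q=Q[m&(Q[:,2]>lo)&(Q[:,2]<hi)][:,:2].astype(np.float32); print(n,lo,len(q),cv2.minAreaRect(q))
    k=Q[m&(Q[:,2]>105)]; c=k.mean(0); w,v=np.linalg.eigh(np.cov((k-c).T)); print('keeper',len(k),c.round(),v[:,2].round(3),k[k[:,2].argmax()].round(),np.degrees(np.arctan2(v[1,2],v[0,2])))
    g=Q[(abs(Q[:,0]-632)<25)&(abs(Q[:,1]-180)<25)&(Q[:,2]>48)&(Q[:,2]<66)][:,:2].astype(np.float32); print('g',len(g),cv2.minAreaRect(g),g.mean(0))
    g=Q[(abs(Q[:,0]-515)<25)&(abs(Q[:,1]+15)<40)&(Q[:,2]>78)&(Q[:,2]<96)][:,:2].astype(np.float32); print('lamp',len(g),cv2.minAreaRect(g),g.mean(0))
E
python3 b.py
```

```text
scene 7 2164 ((509.0116271972656, -106.40176391601562), (212.4394073486328, 306.9458923339844), 0.5094801783561707)
scene 80 505 ((528.275390625, -115.21073913574219), (234.8230438232422, 109.013671875), 78.2658920288086)
keeper 299 [ 498. -199.  151.] [-0.69   0.048  0.723] [ 463. -181.  196.] 176.05796601658938
g 121 ((632.9732055664062, 173.11936950683594), (35.976863861083984, 20.68065643310547), 44.002410888671875) [634.79755 174.97606]
lamp 229 ((518.3472290039062, -23.764511108398438), (61.894134521484375, 43.28328323364258), 81.47196197509766) [519.4319   -22.562948]
side 7 1876 ((511.6675720214844, -113.84927368164062), (263.04718017578125, 131.7777099609375), 84.8917236328125)
side 80 445 ((517.6102905273438, -115.01759338378906), (217.05625915527344, 107.98954010009766), 84.632080078125)
keeper 101 [ 496. -190.  152.] [-0.684  0.058  0.728] [ 461. -202.  191.] 175.11673807126746
g 121 ((632.9552001953125, 176.8666229248047), (31.64982795715332, 23.785451889038086), 39.41737365722656) [632.1549  178.37732]
lamp 209 ((517.3299560546875, -23.134220123291016), (47.888160705566406, 50.854896545410156), 40.42403030395508) [516.5975   -19.011066]
```

View pics/v1.png

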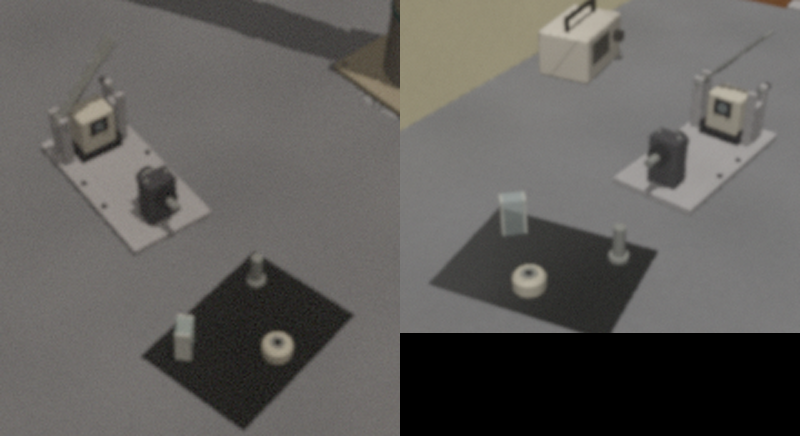

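Side-camera crop: jig with keeper raised about 45° (tab at crop px ~(770,35)), dark lamp block at ~(667,157), the guide at ~(513,213), pin at (618,245) and roller at (529,280). The measured jig yaw is about -5°. I'm moving to above the tab, with the gripper shutting.

Request:
{"api": "play_rows", "payload": {"targets": [[1, 3.5, -3.3, -0.5, 3], [1, 7, -6.6, -1, 6], [1, 10.5, -9.9, -1.5, 9], [1, 14, -13.2, -2, 12], [1, 17.5, -16.5, -2.5, 15], [1, 21, -19.8, -3, 18], [1, 24.5, -23, -3.5, 21], [1, 28, -26.3, -4, 24], [1, 32.4, -30.3, -4.5, 27], [1, 32.4, -30.3, -4.5, 27]]}}

```text
clock: 2.1
eef_pos: [433.3, -194.6, 302.0]
tool_rot: [-3.139, -0.002, -0.08]
force: [0.3, -0.2, 0.7]
width: -0.0
gripper_force: 0.0
```

```bash
cat >> h.py <<'E'
def go(p,yaw=None):
    """world target (mm), yaw deg -> move numbers cm, deg, from the measured pose"""
    T=tool(); d=T[:3,:3].T@(np.array(p)-T[:3,3])/10
    y0=np.degrees(np.arctan2(T[1,0],T[0,0])); sp=0 if yaw is None else -((yaw-y0+180)%360-180)
    print('move cm',d.round(2),'spin',round(sp,1),'from',T[:3,3].round(1),round(y0,1))
E
cat > c.py <<'E'
from h import *
import sys
T=tool(); im,d=ctrl.get_image('wrist'); Q=cloud('wrist',d,T); np.save('wrist.npy',Q); cv2.imwrite('pics/w%s.png'%sys.argv[1],im[:,:,::-1])
print(np.round(ctrl.calibration('wrist')['mount'],2).tolist())
for t in sys.argv[2:]:
    for o in ctrl.trace('wrist',t)[:1]:
        q=Q[o['pixels']]; print(t,round(o['confidence'],2),np.round(o['bbox']).tolist(),np.round(np.nanmedian(q,0)),np.round(np.nanpercentile(q,[2,98],axis=0)).tolist())
go((462,-195,230),-5)
E
python3 c.py 1 keeper receiver jig
```

```text
[[0.0, -0.95, -0.3, 74.58], [1.0, 0.0, 0.0, 0.04], [-0.0, -0.3, 0.95, -115.78], [0.0, 0.0, 0.0, 1.0]]
keeper 0.66 [302.0, 66.0, 340.0, 208.0] [ 487. -199.  157.] [[457.0, -209.0, 82.0], [555.0, -185.0, 189.0]]
receiver 0.62 [294.0, 98.0, 346.0, 160.0] [ 504. -208.   82.] [[477.0, -222.0, 76.0], [530.0, -176.0, 84.0]]
jig 0.68 [103.0, 59.0, 363.0, 209.0] [ 510. -118.   11.] [[449.0, -241.0, 9.0], [573.0, 3.0, 183.0]]
move cm [ 3.17 -1.01  7.13] spin -0.1 from [ 429.6 -202.1  301.3] -5.1
```

View pics/w1.png

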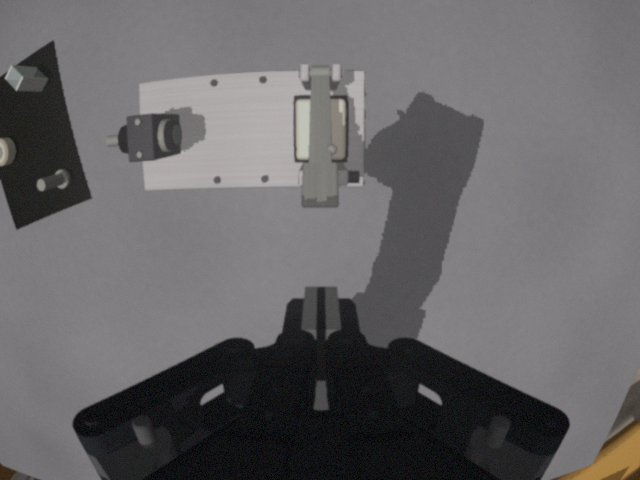

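Wrist view: the keeper runs from its hinge (320,72) to the tab (320,195), in line with the shut fingers. The lamp is at (155,137) and the guide at (25,78). Next I fit the jig.

```bash
cat > d.py <<'E'
from h import *
Q=np.load('wrist.npy')[:280].reshape(-1,3)
m=(abs(Q[:,0]-510)<75)&(Q[:,1]<40)&(Q[:,1]>-255)
q=Q[m&(Q[:,2]>7)&(Q[:,2]<17)][:,:2].astype(np.float32); print(len(q),cv2.minAreaRect(q))
k=Q[(abs(Q[:,0]-510)<75)&(abs(Q[:,1]+200)<25)&(Q[:,2]>100)]; c=k.mean(0); w,v=np.linalg.eigh(np.cov((k-c).T)); print(c,v[:,2],np.percentile(k,[1,99],axis=0))
t=k[k[:,2]>165]; print('tab',t.mean(0))
g=Q[(abs(Q[:,0]-632)<30)&(abs(Q[:,1]-180)<30)&(Q[:,2]>45)&(Q[:,2]<66)][:,:2].astype(np.float32); print('g',len(g),cv2.minAreaRect(g))
E
python3 d.py
```

```text
17862 ((508.90008544921875, -117.140869140625), (260.3763732910156, 130.56410217285156), 85.48694610595703)
[ 488.94012124 -198.3777391   156.07029131] [-0.68375902  0.05695913  0.72748145] [[ 456.29425299 -209.73463182  100.5281615 ]
 [ 541.28199065 -184.89205601  189.27473537]]
tab [ 468.21613546 -196.50508924  178.47496241]
g 335 ((631.1431274414062, 174.36021423339844), (35.772640228271484, 21.054645538330078), 44.17759704589844)
```

Request:
{"api": "play_rows", "payload": {"targets": [[1, 2.5, -0.5, 2, 0], [1, 4.4, -0.9, 5, -0.5], [1, 4.4, -0.9, 7.5, -0.5], [1, 4.4, -0.9, 8.5, -0.5], [1, 3.6, -0.9, 9.8, -0.5], [1, 2.6, -0.9, 11.2, -0.5], [1, 1.8, -0.9, 12.4, -0.5], [1, 1.0, -0.9, 13.6, -0.5], [1, 0.4, -0.9, 14.6, -0.5], [1, 0.4, -0.9, 14.6, -0.5]]}}

```text
clock: 3.3
eef_pos: [432.7, -193.7, 154.9]
tool_rot: [3.142, 0.003, -0.083]
force: [0.8, -0.3, 0.4]
width: -0.2
gripper_force: 0.0
```

```bash
cat > e.py <<'E'
from h import *
T=tool(); im,d=ctrl.get_image('wrist'); Q=cloud('wrist',d,T)[:300]; cv2.imwrite('pics/e%d.png'%(ctrl.read_state()['clock']*100),im[:,:,::-1])
o=np.array([552.3,-203.3]); xh=np.array([.997,-.0785]); yh=np.array([.0785,.997])
p=Q[...,:2]-o; r=-p@xh; l=p@yh; z=Q[...,2]
for lo in range(10,141,10):
    m=(r>lo)&(r<lo+10)&(abs(l)<7)&(z>80)
    if m.any(): print(lo+5,np.round(np.median(z[m]),1),end='; ')
h=126; q=o-xh*h; go((q[0],q[1],115.5),-4.5); print(ctrl.read_state()['force'].round(1))
E
python3 e.py
```

```text
15 93.5; 25 96.3; 35 99.1; 45 102.1; 55 105.0; 65 107.9; 75 110.9; 85 113.8; 95 116.8; 105 119.7; 115 132.8; move cm [-0.72  0.03  4.  ] spin -0.2 from [ 433.9 -193.7  155.5] -4.7
[0.9 0.6 0.1]
```

Request:
{"api": "play_rows", "payload": {"targets": [[1, -0.4, 0, 0.8, 0], [1, -0.7, 0, 1.6, 0], [1, -0.7, 0, 2.4, 0], [1, -0.7, 0, 3.0, 0], [1, -0.7, 0, 3.5, 0], [1, -0.7, 0, 4.0, 0], [1, -0.7, 0, 4.3, 0], [1, -0.7, 0, 4.3, 0], [1, -0.7, 0, 4.3, 0]]}}

```text
clock: 4.25
eef_pos: [428.2, -191.7, 114.4]
tool_rot: [3.142, -0.001, -0.08]
force: [-5.3, 2.4, 29.9]
width: -0.1
gripper_force: 14.7
```

```bash
python3 e.py
```

```text
15 88.6; 25 88.5; 35 88.5; 45 88.3; 55 88.2; 65 88.2; 75 88.1; 85 88.1; 95 88.0; 105 87.9; 115 88.6; 125 87.4; move cm [-0.13  0.18 -0.11] spin -0.1 from [ 428.1 -191.7  114.4] -4.6
[-5.3  2.1 28.9]
```

Keeper bar is flat and home (catch force seen). I'm backing off and going over to the guide.

Request:
{"api": "play_rows", "payload": {"targets": [[1, 0, 0, -2, 0], [1, 0, 0, -7, 0], [1, 0, 0, -12, -8], [0, 3, -4, -13, -16], [0, 6, -8, -13, -24], [0, 9, -12, -13, -32], [0, 12, -16, -13, -40], [0, 14, -20, -13, -48], [0, 15, -24, -13, -56], [0, 16, -28, -13, -64]]}}

```text
clock: 5.3
eef_pos: [610.5, 76.5, 241.7]
tool_rot: [-3.141, -0.0, 1.043]
force: [0.4, 0.7, 0.6]
width: 85.2
gripper_force: 0.0
```

Run:
```python
from h import *
go((631,174.4,215),134); print(ctrl.read_state()['qpos'])
```

```text
move cm [ 9.49 -3.16  2.67] spin -74.2 from [610.5  76.5 241.7] 59.8
[-0.02928605  0.60019444 -0.22771372  1.63131752  0.15955729  0.92844612
 -0.84214041]
```

Request:
{"api": "play_rows", "payload": {"targets": [[0, 3, -1, 1, -8], [0, 6, -2, 2, -16], [0, 9.5, -3.2, 2.6, -24], [0, 9.5, -3.2, 2.6, -32], [0, 9.5, -3.2, 2.6, -40], [0, 9.5, -3.2, 2.6, -48], [0, 9.5, -3.2, 2.6, -56], [0, 9.5, -3.2, 2.6, -64], [0, 9.5, -3.2, 2.6, -74], [0, 9.5, -3.2, 2.6, -74]]}}

```text
clock: 6.3
eef_pos: [630.5, 172.7, 215.6]
tool_rot: [-3.141, -0.001, 2.33]
force: [-0.6, -0.8, 0.8]
width: 85.2
gripper_force: 0.0
```

```bash
cat > f.py <<'E'
from h import *
import sys
T=tool(); im,d=ctrl.get_image('wrist'); Q=cloud('wrist',d,T); np.save('wrist.npy',Q); cv2.imwrite('pics/g%s.png'%sys.argv[1],im[:,:,::-1])
for t in ['guide','guide_clear']:
    for o in ctrl.trace('wrist',t)[:1]:
        q=Q[o['pixels']]; q=q[(q[:,2]>45)&(q[:,2]<66)]
        print(t,round(o['confidence'],2),np.round(o['bbox']).tolist(),len(q),cv2.minAreaRect(q[:,:2].astype(np.float32)),np.median(q,0))
g=Q[(abs(Q[...,0]-632)<30)&(abs(Q[...,1]-176)<30)&(Q[...,2]>48)&(Q[...,2]<64)]; print(len(g),cv2.minAreaRect(g[:,:2].astype(np.float32)),np.median(g,0))
go((631,174.4,41),134)
E
python3 f.py 1
```

```text
guide 0.72 [305.0, 196.0, 350.0, 234.0] 1118 ((630.8800659179688, 175.56239318847656), (32.77492141723633, 20.32491111755371), 43.593257904052734) [630.53872019 176.15458323  53.04552368]
guide_clear 0.83 [309.0, 198.0, 343.0, 230.0] 896 ((630.9252319335938, 175.55062866210938), (26.703269958496094, 20.314693450927734), 43.84758377075195) [630.34773146 176.00999059  53.03162433]
1072 ((630.8709106445312, 175.59805297851562), (32.808258056640625, 20.395214080810547), 43.20859909057617) [630.9286546  175.89847997  53.08463112]
move cm [ 0.09  0.16 17.49] spin -0.7 from [630.5 172.7 215.9] 133.3
```

View pics/g1.png

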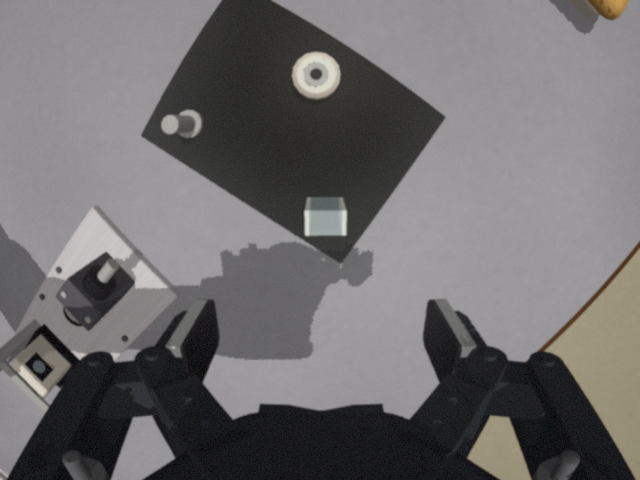

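Wrist view: guide centred near (326,217), frosted ends left and right, facing the fingers. Descending.

Request:
{"api": "play_rows", "payload": {"targets": [[0, 0.2, 0.2, 4, -0.2], [0, 0.2, 0.2, 8, -0.2], [0, 0.2, 0.2, 11, -0.2], [0, 0.2, 0.2, 13.5, -0.2], [0, 0.2, 0.2, 15.5, -0.2], [0, 0.2, 0.2, 17, -0.2], [0, 0.2, 0.2, 17.5, -0.2], [0, 0.2, 0.2, 17.5, -0.2]]}}

```text
clock: 7.25
eef_pos: [630.5, 175.7, 41.0]
tool_rot: [-3.141, -0.0, 2.332]
force: [-0.1, 0.6, -0.3]
width: 85.4
gripper_force: 0.0
```

```bash
python3 f.py 2; python3 -c "
from h import *
go((630.9,175.6,41),133.5)"
```

```text
guide 0.81 [277.0, 276.0, 373.0, 386.0] 5398 ((631.3330688476562, 175.2757110595703), (32.350311279296875, 22.023698806762695), 43.96974563598633) [629.570148   177.00807052  52.98226861]
guide_clear 0.59 [286.0, 276.0, 364.0, 384.0] 4393 ((631.4158325195312, 175.3330078125), (26.790958404541016, 21.80475616455078), 44.55876922607422) [629.64118103 177.06552679  52.98093489]
5124 ((640.7149658203125, 184.32614135742188), (58.42177963256836, 22.023698806762695), 43.96974563598633) [630.35095833 176.9185207   53.06142189]
move cm [-0.08 -0.14  0.15] spin -0.4 from [631.5 176.   42.5] 133.6
move cm [ 0.01 -0.07  0.15] spin 0.1 from [631.5 176.   42.5] 133.6
```

View pics/g2.png

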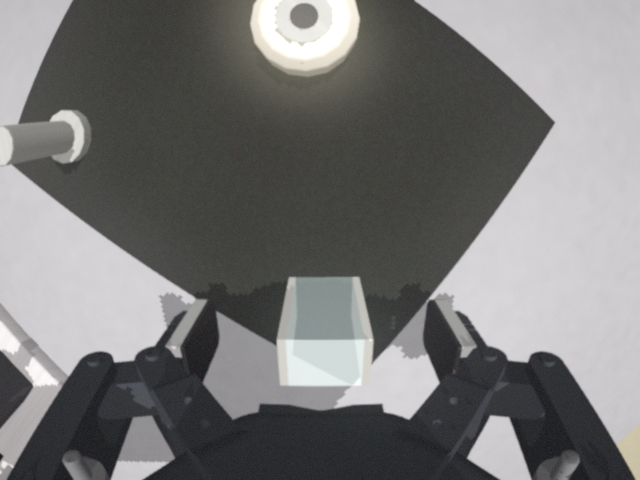

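The guide is centred between the pads (277–373 px at pad columns 212/430), square to them. Closing.

Request:
{"api": "play_rows", "payload": {"targets": [[0.2, 0, 0, 0, 0], [0.35, 0, 0, 0, 0], [0.5, 0, 0, 0, 0], [0.6, 0, 0, 0, 0], [0.7, 0, 0, 0, 0], [1, 0, 0, 0, 0], [1, 0, 0, 0, 0], [1, 0, 0, 0, 0]]}}

```text
clock: 8.2
eef_pos: [630.9, 175.7, 41.7]
tool_rot: [3.141, 0.0, 2.332]
force: [-0.9, 0.2, 3.7]
width: 31.3
gripper_force: 59.5
```

Request:
{"api": "play_rows", "payload": {"targets": [[1, 0, 0, -1, 0], [1, 0, 0, -3, 0], [1, 0, 0, -6, 0], [1, 0, 0, -9, 0], [1, 0, 0, -12, 0], [1, 0, 0, -12, 0]]}}

```text
clock: 8.8
eef_pos: [632.9, 176.9, 166.1]
tool_rot: [3.134, 0.003, 2.332]
force: [1.3, 0.1, 0.3]
width: 31.5
gripper_force: 59.4
```

```bash
python3 -c "
from h import *
a=np.array([509-.0785*0,-117]); go((a[0],a[1],161),85.5)"
```

```text
move cm [-12.72 -29.25   0.34] spin 48.1 from [632.9 176.9 166.1] 133.6
```

Request:
{"api": "play_rows", "payload": {"targets": [[1, -1, -2.5, -0.5, 5], [1, -3, -6.5, -1, 11], [1, -4.8, -11, -1.5, 17], [1, -6.5, -15.5, -1.5, 23], [1, -8.5, -19.8, -1.5, 29], [1, -10.2, -23.8, -1.5, 36], [1, -11.8, -27, -1.5, 42], [1, -12.7, -29.2, -1.5, 48], [1, -12.7, -29.2, -1.5, 48], [1, -12.7, -29.2, -1.5, 48]]}}

```text
clock: 9.8
eef_pos: [506.6, -117.8, 176.1]
tool_rot: [-3.141, -0.0, 1.495]
force: [0.6, 1.3, -0.4]
width: 31.3
gripper_force: 59.3
```

```bash
cat > i.py <<'E'
from h import *
import sys
T=tool(); im,d=ctrl.get_image('wrist'); Q=cloud('wrist',d,T); cv2.imwrite('pics/j%s.png'%sys.argv[1],im[:,:,::-1])
q=Q.reshape(-1,3); q=q[(abs(q[:,0]-509)<95)&(abs(q[:,1]+117)<150)&(q[:,2]>8)&(q[:,2]<16)][:,:2].astype(np.float32); print('plate',cv2.minAreaRect(q))
for t in ['guide','receiver','keeper','jig']:
    for o in ctrl.trace('wrist',t)[:1]:
        p=Q[o['pixels']]; print(t,round(o['confidence'],2),o['bbox'],np.round(np.nanmedian(p,0),1))
        if t=='guide':
            p=p[np.isfinite(p).all(1)]; B=(p-T[:3,3])@T[:3,:3]; zt=B[:,2]; print('tool-frame guide pct',np.percentile(B,[2,50,98],axis=0).round(1).tolist())
            s=B[abs(zt-np.percentile(zt,5))<3][:,:2].astype(np.float32); print(cv2.minAreaRect(s))
s=ctrl.read_state(); print(s['width'],s['gripper_force'],s['qpos'].round(2))
go((509,-117,77),85.5)
E
python3 i.py 1
```

```text
plate ((511.41534423828125, -92.14639282226562), (210.25506591796875, 130.5361328125), 85.56578063964844)
guide 0.64 [273.1, 272.6, 370.1, 383.4] [ 505.3 -110.6  184.5]
tool-frame guide pct [[-11.1, -17.0, -12.5], [7.7, -1.4, -8.4], [8.7, 13.7, 38.2]]
((-1.8569259643554688, -1.6486148834228516), (22.259246826171875, 33.31401824951172), 0.056379351764917374)
jig 0.77 [239.8, 13.7, 411.7, 404.4] [513.7 -72.2  10.4]
31.61357477677825 59.328290820121765 [ 0.41  0.58 -0.35  1.95  0.31  0.66 -0.21]
move cm [-0.04  0.17  9.92] spin 0.3 from [ 507.3 -116.5  176.2] 85.8
```

View pics/j1.png

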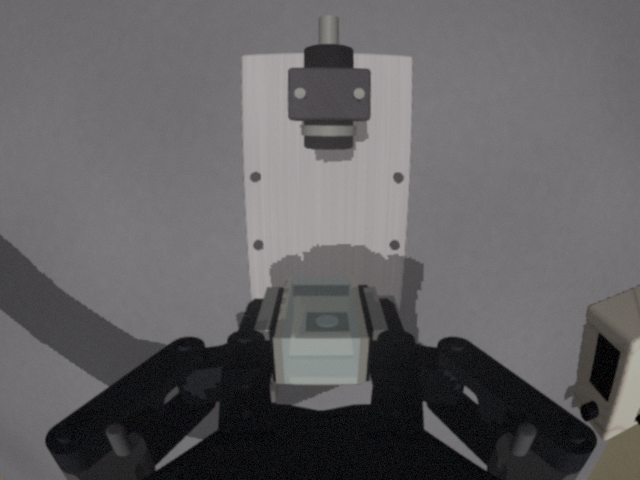

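Looking down the jig: the guide is held upright and square by its frosted ends (273–370 px), and the plate edges (242/411 px) run parallel to it. Lowering into the beam.

Request:
{"api": "play_rows", "payload": {"targets": [[1, 0, 0.3, 2, 0.3], [1, 0, 0.3, 4.5, 0.3], [1, 0, 0.3, 6.5, 0.3], [1, 0, 0.3, 8, 0.3], [1, 0, 0.3, 9, 0.3], [1, 0, 0.3, 9.7, 0.3], [1, 0, 0.3, 9.7, 0.3], [1, 0, 0.3, 9.7, 0.3], [1, 0, 0.3, 9.7, 0.3]]}}

```text
clock: 10.95
eef_pos: [510.4, -118.1, 80.0]
tool_rot: [3.14, 0.0, 1.489]
force: [-0.3, 0.1, -0.7]
width: 31.4
gripper_force: 59.3
```

```bash
cat > k.py <<'E'
from h import *
go((510,-116,79),85.5)
o=[]
for n in ['scene','side']:
    im,d=ctrl.get_image(n); Q=cloud(n,d); c,f=cal(n)
    t=ctrl.trace(n,'guide')[:1]
    for x in t: print(n,x['confidence'],x['bbox'],np.nanpercentile(Q[x['pixels']],[5,50,95],axis=0).round(0).tolist())
    for nm in ['keeper','receiver']:
        for x in ctrl.trace(n,nm)[:1]: print(nm,x['confidence'],np.nanpercentile(Q[x['pixels']],[5,50,95],axis=0).round(0).tolist())
    y0,x0=(90,200) if n=='scene' else (120,300)
    o.append(cv2.resize(im[y0:y0+150,x0:x0+150,::-1],(400,400),interpolation=cv2.INTER_CUBIC))
cv2.imwrite('pics/k.png',np.hstack(o)); s=ctrl.read_state(); print(s['force'].round(1),s['width'],s['gripper_force'],abs(s['qd']).max())
E
python3 k.py; python3 i.py 2
```

```text
move cm [ 0.21 -0.06  0.1 ] spin -0.2 from [ 510.4 -118.1   80. ] 85.3
scene 0.79 [260.6, 157.0, 274.6, 182.3] [[496.0, -126.0, 45.0], [511.0, -113.0, 75.0], [526.0, -109.0, 96.0]]
keeper 0.61 [[498.0, -126.0, 46.0], [511.0, -113.0, 78.0], [525.0, -109.0, 96.0]]
receiver 0.53 [[525.0, -210.0, 30.0], [533.0, -187.0, 44.0], [535.0, -179.0, 64.0]]
side 0.49 [373.9, 181.2, 388.3, 208.0] [[497.0, -123.0, 43.0], [512.0, -109.0, 69.0], [527.0, -106.0, 93.0]]
keeper 0.62 [[420.0, -201.0, 87.0], [438.0, -190.0, 90.0], [507.0, -180.0, 91.0]]
receiver 0.71 [[479.0, -187.0, 31.0], [486.0, -175.0, 47.0], [500.0, -172.0, 69.0]]
[ 0.1 -0.3  0.3] 31.47554062500163 59.343246817588806 0.0030064581295273524
plate ((512.34619140625, -78.83112335205078), (183.81222534179688, 130.23721313476562), 85.59126281738281)
guide 0.87 [274.4, 275.3, 370.5, 385.7] [ 508.8 -110.9   88.2]
tool-frame guide pct [[-10.8, -16.7, -12.4], [7.7, -1.4, -8.7], [8.7, 13.7, 36.9]]
((-2.0775108337402344, -1.4322834014892578), (32.608192443847656, 21.99162483215332), 89.86201477050781)
receiver 0.73 [274.8, 382.4, 372.8, 410.3] [ 504.4 -176.4   44.8]
jig 0.93 [158.1, 0.0, 449.7, 470.0] [515.  -54.5  10.6]
31.268821654616126 59.343109130859375 [ 0.34  0.73 -0.25  2.    0.39  0.45 -0.29]
move cm [ 0.1  -0.1   0.23] spin -0.2 from [ 509.9 -118.1   79.3] 85.3
```

View pics/k.png

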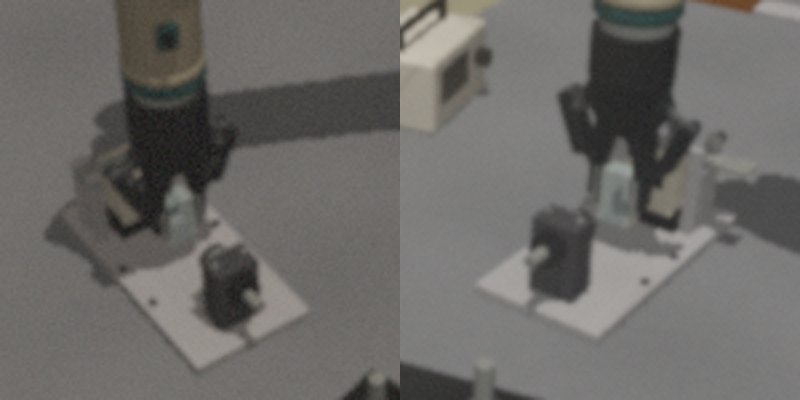

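View pics/j2.png

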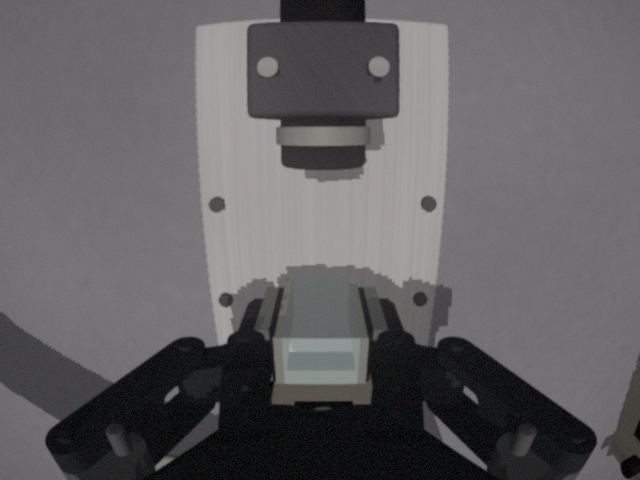

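The views agree: the guide is upright between the lamp and the receiver, about 1 mm off the beam line with its centre at z≈66. The keeper is level at z≈90 and the receiver is seated. Handing in.

```bash
python3 -c "
from cell import ctrl
print(ctrl.finish_job())"
```

```text
the job is handed in; nothing more can be done
None
```

I handed the job in: the keeper is snapped shut, and the light guide is held by its frosted faces in the middle of the beam gap, upright, square to the beam and clear of the jig; the hand-in call returned no verdict.

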